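# Dark-store a drained slide rack

## Robot

A 7-joint arm with a two-finger parallel gripper is mounted at the origin on the work surface. World frame = base frame: x ahead of the robot, y to its left, z up, the work surface at z = 0. Lengths are in m, angles in rad, forces in N, time in s.
With the tool pointing down it reaches from about 0.4 to 0.85 m from the base axis. Payload 4.5 kg.
Tool frame: the origin (TCP) lies on the centre line of the jaws, within the pads' length; the fingertips stand r.tip_extent ahead of it and the grasp point (between the pads) is the TCP (r.tip_extent is the distance from the TCP to the fingertips, in m); z points along the fingers, y is the line along which they close (so a half turn about z gives the same grasp; the last joint's range is limited). The gripper opens to 88 mm and grips with 3 to 60 N. Pads are 18 mm wide; open, the fingers measure 123 mm over their backs; the gripper's body (75 mm by 187 mm) begins 45 mm behind the grasp point.
Start: joints at [1.293, 0.689, -0.195, 1.565, 0.157, 0.902, -0.215], TCP at [0.192, -0.595, 0.222] pointing down, gripper open.
Joint ranges: [-3.01, 3.01], [-0.46, 2.08], [-1.47, 1.51], [0.13, 2.56], [-1, 4.14], [0.04, 2.09], [-2.66, 2.66]. Speed limits (rad/s): [2.57, 2.57, 3.14, 3.14, 3.14, 3.14, 3.14].

## Interface

Orientations are given as a unit quaternion [x, y, z, w].
In Python, from plant import sensors, vision, finish_job, r gives the robot as it stands. The module is installed in compiled form; this text tells all that it offers.
- The arm moves only by the tool step_arm, never from a script. Its argument "steps" is a list of rows, each a list of 2 entries, a list of its own where there are three numbers: the shift along the tool's x, y, z in cm, then the turn, a rotation vector about the tool's x, y, z in degrees. A call has 1 to 12 rows; each row shifts and turns the commanded pose from where the row before left it, along the tool's axes as they then stand; what a row does not reach is not made up. A row lasts 1/8 s, in which the tool goes at most 62.5 mm and 10.7 degrees, less where a joint would pass 70% of its speed; a pose out of reach is approached as far as the arm can. A call with a gripper value outside its range is refused whole. "claw" is the opening, from -1 (shut) to 1 (fully open), set as the call begins (left out, the last holds). The fingers move at their own pace and stop on an object; "grip_force" is the grip in N (left out, the last holds). Time passes only in rows, so rows that do not move let the fingers close. It gives the time, the measured TCP pose, the force, the opening and the grip force at its end, in the units of the state.
- sensors.get_state(): the state, without advancing time (a new reading comes with each control period).
- vision.snapshot(name): name is "scene" or "top"; returns a dict with "img" (420x560x3 uint8, red, green, blue), "fx", "fy", "cx", "cy" (pixels), "position" and "rotation" of the camera in the world. Camera axes: x right, y down, z forward; pixel columns grow to the right and rows downward; lengths in m; the calibration is good to about 2 mm. A picture is of the moment at which its call begins. There is no depth.
- finish_job(): hands the job in; it is judged then, once.
The state is a dict: "clock": time; "q": joint angles; "qd": joint speeds; "joint_torque": joint torques, N m; "tool_pos": TCP position; "eef_rot": TCP orientation; "contact_force": force on the tool from outside, world axes, zero at the start; "moment": the same for the moment, N m; "opening": opening from 0.0 (shut) to 1.0 (fully open); "finger_force": force on a finger pad.
Only numpy, scipy, OpenCV 4.12 (cv2) and the standard library are available. Lean on these libraries where they do the work, as an engineer would, in place of code of your own. Each camera call takes 0.05 s, during which the arm holds its last target. There are 200 camera calls.

## Task

Lift the rack that is full of microscope slides up and off its hooks, keeping it upright, lower it into the open grey dish until it stands on the dish's floor, then put the lid squarely on the dish so that it is fully down all round and shuts out the light. Set the rack and the lid down rather than dropping them, leave the dish standing on the bench, leave the empty rack hanging where it is, and do not shove or tip over the other things on the bench.

Things in the scene. Friction and masses are not known exactly. Their poses are not given: they have to be found in the camera images.
- stand: Fixed steel stand: drip tray, own x -52 to 108, y -145 to 145 mm, 16 mm high, origin on the bench. A hook pair at own y = 72 and at -72 mm: two 7 mm rods 68 mm apart, rising at x = 88 mm, level at 130 mm (axis) towards own -x, ending at -26 mm with tips turned up 8 mm. They pass under a rack's bail, above its slides: raise it 10 to 28 mm, draw it 90 mm to the stand's -x, then it is free.
- rack: Loaded rack: steel frame 80 (own x) x 96 (own y) x 34 mm with nine upright glass slides with white ends, fixed in it, tops at 33 mm. Its rigid wire bail has a 5 mm crossbar along own y, 72 mm above the underside, hung on a hook pair. Origin: centre of underside, at first 64 mm over the bench, axes as the stand's. 0.17 to 0.34 kg. Fits the dish only with own y along the dish's y, either way.
- rack_grip (a point): Middle of the loaded rack's bail: black flat-sided grip sleeve 10 mm thick (rack's x), 40 mm long (rack's y), 12 mm high, centred on this point, 72 mm above the rack's underside. Hook rods leave 61 mm between them here; 39 mm free below the point down to the slides.
- empty_rack: Another rack of the same frame, bail and size but without slides (one sees through it), hanging on the other pair of hooks; it must stay there. Origin: centre of the underside.
- dish: Open grey plastic staining dish, outside 96 (own x) x 116 (own y) x 88 mm high, walls and floor 4 mm thick (inside 88 x 108 mm, 84 mm deep). Loose on the bench, 0.6 kg. Origin: centre of its underside, z up. A rack standing in it has its underside 4 mm above this origin and its grip's top 6 mm below the rim.
- lid: Grey plastic lid lying right way up on the bench: plate 108 (own x) x 128 mm (own y), skirt 10 mm deep all round (inside 102 x 122 mm) that goes over the outside of the dish's rim with 3 mm play each side; bar handle on top; 47 mm high in all, about 0.14 kg. Origin: centre of the skirt's lower edge. Fully on, it is 78 mm above the dish's origin. Either way round.
- lid_grip (a point): Middle of the lid's handle bar, 40 mm above the lid's origin: bar 14 mm thick (own x), 64 mm long (own y), from 33 to 47 mm above the lid's lower edge; the plate's top is 14 mm above the lower edge.
- reagent: Bystander: white round bottle with blue cap, 60 mm diameter, 105 mm high, near the robot. Origin: centre of its base.
- beaker: Bystander: small glass beaker, 68 mm diameter, 85 mm high. Origin: centre of its base.
- tip_box: Bystander: pipette tip box, 85 x 120 mm, 62 mm high. Origin: centre of its base.

How it is judged:
By the outcome, as a careful person would: the job done as asked, in the order asked, and still so for the second after the job is handed in, with the robot touching nothing.
It also fails if it takes over 72 s, if anything falls off the work surface, if the arm or the gripper's body presses on something with over 40 N, if the wrist force passes 120 N, or if a joint passes its speed limit or range.

## Working session

There is one attempt and no reset: what is moved stays moved. The work goes in short steps, Python scripts to look and compute and a tool call to move; the robot and the scene stay as the last step left them, time stands still between calls to the robot, and variables do not carry over. Pictures are saved under pics/ and viewed, at most 10 in all, crops included, and the job is handed in when it is done.

Besides the shell and the picture viewer there is one more tool, called after "Call:" as a command line: name --argument value ..., lists and objects as JSON in quotes. step_arm: Moves the arm, as the interface text tells. Its arguments: {"type":"object","properties":{"steps":{"type":"array"},"claw":{"type":"number"},"grip_force":{"type":"number"}},"required":["steps"]}

```bash
mkdir -p pics
python3 - <<'E'
from plant import sensors, vision, r
import cv2,pickle
s=sensors.get_state(); print({k:s[k] for k in("clock","tool_pos","eef_rot","opening","contact_force")}, r.tip_extent)
for n in("scene","top"):
    c=vision.snapshot(n); pickle.dump(c,open(f"pics/{n}0.pkl","wb")); cv2.imwrite(f"pics/{n}0.png",c["img"][:,:,::-1]); print(n,c["fx"],c["cx"],c["cy"],c["position"],c["rotation"])
E
```

```text
{'clock': 0.0, 'tool_pos': array([ 0.19146465, -0.59423861,  0.22110907]), 'eef_rot': array([ 9.87866084e-01,  1.55305271e-01, -2.18667422e-04, -9.08910837e-04]), 'opening': 1.0018886619349954, 'contact_force': array([-0.52002472,  0.33077982, -0.98991012])} 0.019
scene 514.8809654226598 280.09188011370105 210.9303718547231 [1.00957036 0.679167   0.72043729] [ 0.25573227  0.85529728 -0.43065422 -0.132682  ]
top 429.7597881807163 276.7314381670774 212.68137622956408 [ 0.33745804 -0.03491226  1.06922473] [ 0.71972186 -0.68507172  0.07936425 -0.0798655 ]
```

View pics/scene0.png

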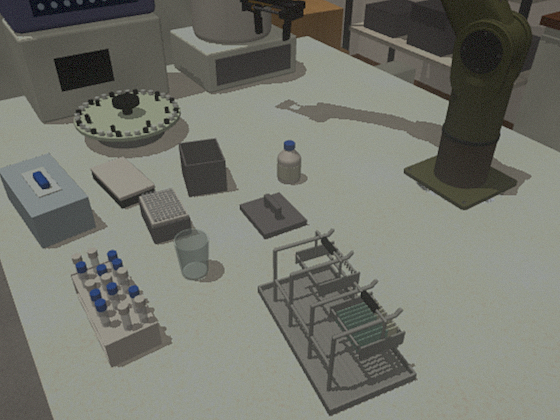

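View pics/top0.png

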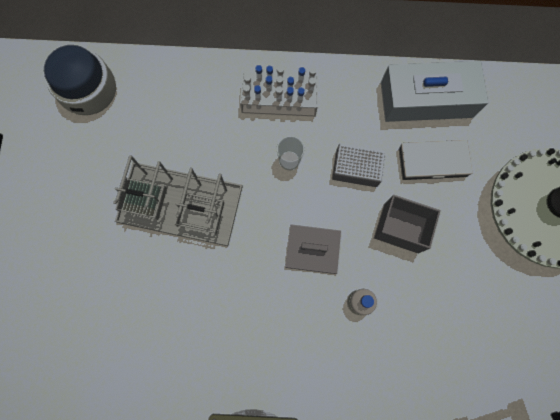

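The scene view shows the loaded rack (sleeve near 370,301), empty rack (328,245), lid (273,208) and dish (203,165). In the top view, the loaded rack's sleeve is near (135,193), the lid handle near (314,247) and the dish near (407,224). I'll enlarge both views.

Run:
```python
import cv2,numpy as np
t=cv2.imread("pics/top0.png"); s=cv2.imread("pics/scene0.png")
def crop(im,x,y,w,h,k): 
    c=cv2.resize(im[y:y+h,x:x+w],None,fx=k,fy=k,interpolation=cv2.INTER_CUBIC); return cv2.convertScaleAbs(c,alpha=1.5)
cv2.imwrite("pics/c1.png",np.vstack([crop(t,105,145,150,105,5)[:, :],][:1]))
a=crop(t,280,185,160,120,5); cv2.imwrite("pics/c2.png",a)
cv2.imwrite("pics/c3.png",crop(s,250,220,170,120,4.7 and 4))
```

```text
(no output)
```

View pics/c1.png

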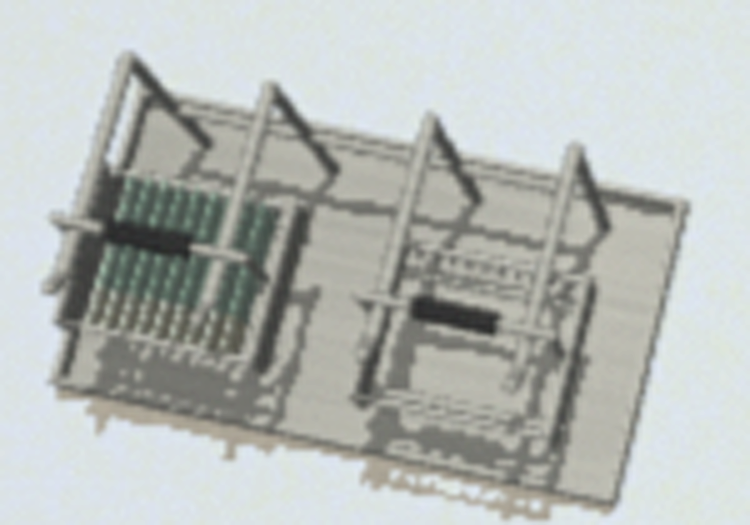

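View pics/c2.png

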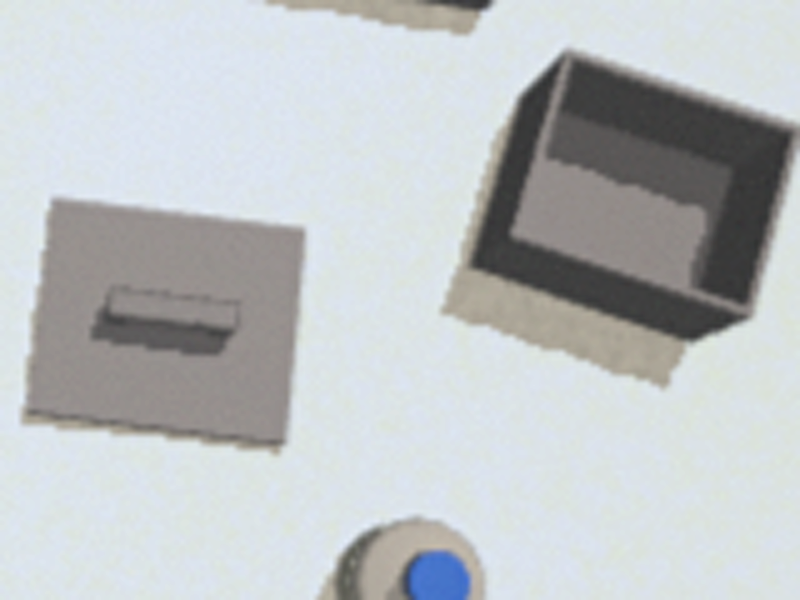

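View pics/c3.png

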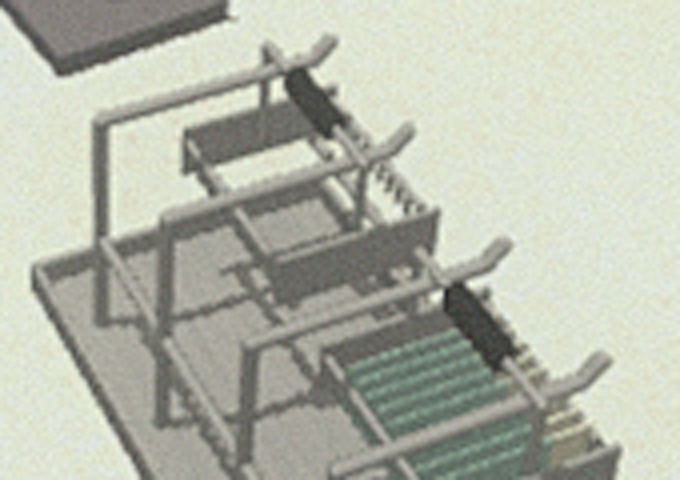

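c1 and c3 show the loaded sleeve centred at top px (134.0,192.6) and scene px (369.6,300.9). c2 shows the dish rim corners and the lid. Next is a scene crop of the dish and lid, plus the right end of the dish from the top view.

Run:
```python
import cv2,numpy as np
t=cv2.imread("pics/top0.png"); s=cv2.imread("pics/scene0.png")
def crop(im,x,y,w,h,k): 
    c=cv2.resize(im[y:y+h,x:x+w],None,fx=k,fy=k,interpolation=cv2.INTER_CUBIC); return cv2.convertScaleAbs(c,alpha=1.5)
a=crop(s,170,130,150,115,5);b=np.zeros((575,800,3),np.uint8);b[:,:750]=a
cv2.imwrite("pics/c4.png",b)
```

```text
(no output)
```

View pics/c4.png

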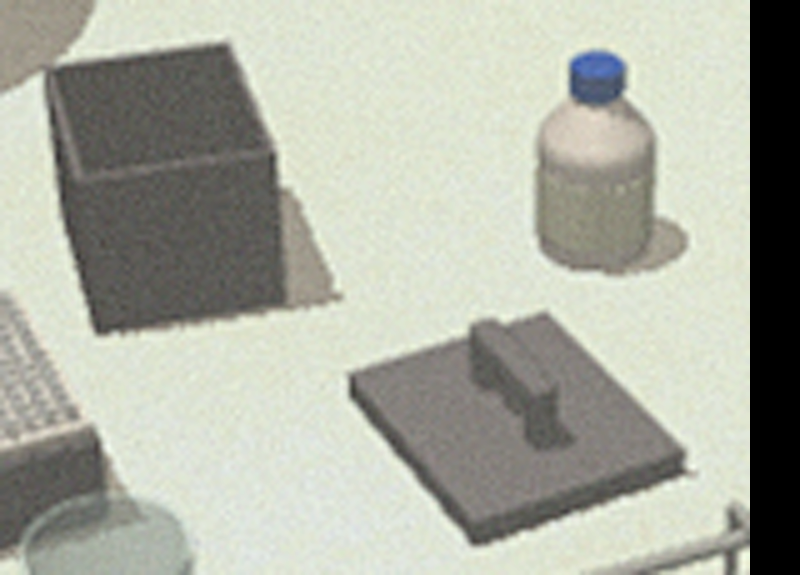

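c4 shows the dish rim corners in the crop at (48,70), (230,44), (275,152) and (80,180). The lid plate corners are (350,377), (545,315), (685,458) and (472,527), and the handle's top is around (513,353). Now I'll triangulate and fit the rectangles.

```bash
cat > h.py <<'E'
import numpy as np,pickle
from scipy.spatial.transform import Rotation as R
from scipy.optimize import least_squares
C={n:pickle.load(open(f"pics/{n}0.pkl","rb")) for n in("scene","top")}
def proj(n,P):
    c=C[n]; rot=np.asarray(c["rotation"]); Rm=R.from_quat(rot) if rot.size==4 else R.from_matrix(rot)
    p=Rm.inv().apply(np.atleast_2d(P)-c["position"]); return np.c_[c["fx"]*p[:,0]/p[:,2]+c["cx"],c["fy"]*p[:,1]/p[:,2]+c["cy"]]
def px(p,x0,y0,k): return np.atleast_2d(np.array(p,float))/k-.5+.5/k+np.array([x0,y0])
def tri(t,s,g=(.5,0,.1)): 
    f=least_squares(lambda X:np.r_[(proj("top",X)-t).ravel(),(proj("scene",X)-s).ravel()],g); return f.x,np.round(f.fun,2)
def rect(t,s,dx,dy,g,free=True):
    # corners A(+x+y) B(+x-y) C(-x-y) D(-x+y); params x,y,z,yaw
    L=np.array([[1,1,0],[1,-1,0],[-1,-1,0],[-1,1,0]])*[dx/2,dy/2,0]
    W=lambda q:R.from_euler("z",q[3]).apply(L)+q[:3]
    f=least_squares(lambda q:np.r_[(proj("top",W(q))-t).ravel(),(proj("scene",W(q))-s).ravel()],g,loss="soft_l1"); return f.x,np.round(f.fun,1)
E
python3 - <<'E'
from h import *
np.set_printoptions(precision=4,suppress=True)
T=lambda p:px(p,105,145,5); S=lambda p:px(p,250,220,4)
a=tri(T((147,240)),S((480,325))); b=tri(T((455,313)),S((315,100)))
print("grip",a);print("empty",b); d=a[0]-b[0]; print(np.linalg.norm(d),"stand yaw",np.degrees(np.arctan2(-d[0],d[1])))
T=lambda p:px(p,280,185,5); S=lambda p:px(p,170,130,5)
q=rect(T([(567,50),(802,130),(748,315),(513,236)]),S([(80,180),(48,70),(230,44),(275,152)]),.096,.116,[.4,-.3,.1,0]); print("dish rim",q,np.degrees(q[0][3]))
q=rect(T([(52,198),(305,230),(283,443),(25,410)]),S([(472,527),(350,377),(545,315),(685,458)]),.108,.128,[.4,-.1,.02,0]); print("lid",q,np.degrees(q[0][3]))
print("handle top",tri(T((175,307)),S((513,353))))
print("bottle cap top", tri(T((440,575)),S((598,62))))
E
```

```text
grip (array([0.5826, 0.2928, 0.1367]), array([ 0.41, -0.36,  0.37,  0.03]))
empty (array([0.5547, 0.1521, 0.1379]), array([ 0.03, -0.03,  0.03,  0.  ]))
0.14339451789063243 stand yaw -11.195616046393667
dish rim (array([ 0.559 , -0.3437,  0.0867, -0.2911]), array([-0. , -0.4,  0.4, -0.5,  0.7,  0.7, -0.6, -0. , -0.3,  0.8, -0.7,
       -0.4,  0.6, -0.3,  1. ,  0.5])) -16.67719390298937
lid (array([ 0.4946, -0.1226,  0.0115, -0.0815]), array([ 0.2, -0.5,  0.3, -0.4,  0.4,  0.1,  0.1, -0.2,  0.4,  0.3, -0.2,
        0.1,  1. ,  0.2,  0.3, -0.2])) -4.671435817884313
handle top (array([ 0.4947, -0.1232,  0.0469]), array([ 0.02, -0.02,  0.03,  0.01]))
bottle cap top (array([ 0.3721, -0.2375,  0.1069]), array([-0.14,  0.16, -0.23, -0.05]))
```

The fits agree with the sizes given: grip height 0.137, rim 0.087, handle top 0.047 and sleeve spacing 143 mm. First I'll turn the tool to the rack's yaw.

Call:
step_arm --steps '[[[0, 0, -1], [0, 0, -10.15]], [[0, 0, -1], [0, 0, -10.15]], [[0, 0, -1], [0, 0, -10.15]], [[0, 0, -1], [0, 0, -10.15]], [[0, 0, -1], [0, 0, -10.15]], [[0, 0, -1], [0, 0, -10.15]]]' --claw -0.1

```text
clock: 0.85
tool_pos: [0.1915, -0.5946, 0.2818]
eef_rot: [0.771, 0.637, 0.0, -0.001]
contact_force: [0.2, 0.3, 0.9]
opening: 0.452
finger_force: 0.0
```

```bash
cat > go.py <<'E'
import sys,numpy as np
from plant import sensors
from scipy.spatial.transform import Rotation as R
# go.py x y z toolx_yaw_deg : shift in present tool axes (cm), turn about tool z (deg)
s=sensors.get_state(); M=R.from_quat(s["eef_rot"]); x=M.as_matrix()[:,0]; yaw=np.degrees(np.arctan2(x[1],x[0]))
print("t",round(s["clock"],2),"pos",np.round(s["tool_pos"],4),"yaw",round(yaw,2),"down",np.round(M.as_matrix()[:,2],4),"F",np.round(s["contact_force"],1),"open",round(s["opening"],3),"ff",s["finger_force"])
a=np.array(sys.argv[1:],float).reshape(-1,4); p=s["tool_pos"]
for q in a:
    print("to",q,"shift cm",np.round(100*M.inv().apply(q[:3]-p),2),"turn",np.round(-(q[3]-yaw),2)); p=q[:3]
E
python3 go.py .48 -.25 .26 78.8  .48 .18 .26 78.8  .583 .293 .20 78.8 .583 .293 .136 78.8
```

```text
t 0.85 pos [ 0.1915 -0.5946  0.2818] yaw 79.1 down [-5.e-04  9.e-04 -1.e+00] F [0.2 0.3 0.9] open 0.452 ff 0.0
to [ 0.48 -0.25  0.26 78.8 ] shift cm [39.29 21.82  2.19] turn 0.3
to [ 0.48  0.18  0.26 78.8 ] shift cm [ 4.222e+01 -8.130e+00  4.000e-02] turn 0.3
to [ 0.583  0.293  0.2   78.8  ] shift cm [13.04  7.98  6.  ] turn 0.3
to [ 0.583  0.293  0.136 78.8  ] shift cm [-0.   0.   6.4] turn 0.3
```

Call:
step_arm --steps '[[[2, 1.1, 0], [0, 0, 0.3]], [[3.7, 2.1, 0.2], [0, 0, 0]], [[3.7, 2.1, 0.2], [0, 0, 0]], [[3.7, 2.1, 0.2], [0, 0, 0]], [[3.7, 2.1, 0.2], [0, 0, 0]], [[3.7, 2.1, 0.2], [0, 0, 0]], [[3.7, 2.1, 0.2], [0, 0, 0]], [[3.7, 2.1, 0.2], [0, 0, 0]], [[3.7, 2.1, 0.2], [0, 0, 0]], [[3.7, 2.1, 0.2], [0, 0, 0]], [[4, 0, 0], [0, 0, 0]], [[4, -0.8, 0], [0, 0, 0]]]'

```text
clock: 2.35
tool_pos: [0.4669, -0.2074, 0.2635]
eef_rot: [0.774, 0.633, 0.0, -0.0]
contact_force: [-0.0, 0.1, 0.0]
opening: 0.451
finger_force: 0.0
```

Call:
step_arm --steps '[[[4, -0.8, 0], [0, 0, 0]], [[4, -0.8, 0], [0, 0, 0]], [[4, -0.8, 0], [0, 0, 0]], [[4, -0.8, 0], [0, 0, 0]], [[4, -0.8, 0], [0, 0, 0]], [[4, -0.8, 0], [0, 0, 0]], [[4, -0.8, 0], [0, 0, 0]], [[4, -0.8, 0], [0, 0, 0]], [[3, 0, 0], [0, 0, 0]], [[0, 0, 0], [0, 0, 0]]]'

```text
clock: 3.6
tool_pos: [0.4735, 0.1493, 0.2638]
eef_rot: [0.773, 0.634, 0.0, -0.001]
contact_force: [-0.0, -1.3, -0.3]
opening: 0.45
finger_force: 0.0
```

```bash
python3 go.py .583 .293 .20 78.8 .583 .293 .136 78.8
```

```text
t 3.6 pos [0.4735 0.1493 0.2638] yaw 78.72 down [ 0.      0.0015 -1.    ] F [-0.  -1.3 -0.3] open 0.45 ff 0.0
to [ 0.583  0.293  0.2   78.8  ] shift cm [16.22  7.93  6.4 ] turn -0.08
to [ 0.583  0.293  0.136 78.8  ] shift cm [-0.01  0.    6.4 ] turn -0.08
```

Call:
step_arm --steps '[[[2.3, 1.1, 0], [0, 0, 0]], [[3.3, 1.6, 0], [0, 0, 0]], [[3.3, 1.6, 1], [0, 0, 0]], [[3.3, 1.6, 2], [0, 0, 0]], [[2.6, 1.3, 2], [0, 0, 0]], [[1.4, 0.7, 1.4], [0, 0, 0]], [[0, 0, 0], [0, 0, 0]], [[0, 0, 0], [0, 0, 0]]]'

```text
clock: 4.6
tool_pos: [0.5834, 0.2883, 0.2005]
eef_rot: [0.775, 0.632, -0.0, 0.0]
contact_force: [0.8, -0.4, -0.9]
opening: 0.448
finger_force: 0.0
```

```bash
python3 go.py .583 .293 .137 78.8
```

```text
t 4.6 pos [0.5834 0.2883 0.2005] yaw 78.4 down [ 3.e-04 -1.e-03 -1.e+00] F [ 0.8 -0.4 -0.9] open 0.448 ff 0.0
to [ 0.583  0.293  0.137 78.8  ] shift cm [ 0.46 -0.14  6.35] turn -0.4
```

Call:
step_arm --steps '[[[0.4, -0.1, 1.5], [0, 0, -0.3]], [[0, 0, 2], [0, 0, 0]], [[0, 0, 1.6], [0, 0, 0]], [[0, 0, 0.9], [0, 0, 0]], [[0, 0, 0.3], [0, 0, 0]], [[0, 0, 0], [0, 0, 0]]]'

```text
clock: 5.35
tool_pos: [0.5835, 0.294, 0.1371]
eef_rot: [0.773, 0.634, 0.0, 0.0]
contact_force: [-0.0, -0.4, 0.2]
opening: 0.45
finger_force: 0.0
```

Call:
step_arm --steps '[[[0, 0, 0], [0, 0, 0]], [[0, 0, 0], [0, 0, 0]], [[0, 0, 0], [0, 0, 0]], [[0, 0, 0], [0, 0, 0]], [[0, 0, 0], [0, 0, 0]]]' --claw -1 --grip_force 25

```text
clock: 5.98
tool_pos: [0.5833, 0.2938, 0.1369]
eef_rot: [0.773, 0.634, 0.0, 0.0]
contact_force: [0.4, 0.7, 0.8]
opening: 0.006
finger_force: 0.0
```

```bash
python3 - <<'E'
from plant import vision
import cv2,numpy as np
s=vision.snapshot("scene")["img"][:,:,::-1]; t=vision.snapshot("top")["img"][:,:,::-1]
f=lambda c,k:cv2.convertScaleAbs(cv2.resize(c,None,fx=k,fy=k,interpolation=cv2.INTER_CUBIC),alpha=1.4)
cv2.imwrite("pics/g1.png",f(s[210:370,250:450],4)[:600])
E
python3 go.py .583 .293 .157 78.8
```

```text
t 6.08 pos [0.5833 0.2938 0.1369] yaw 78.77 down [ 0.e+00 -1.e-04 -1.e+00] F [-0.1 -0.6  0.1] open 0.003 ff 0.0
to [ 0.583  0.293  0.157 78.8  ] shift cm [-0.09 -0.01 -2.01] turn -0.03
```

View pics/g1.png

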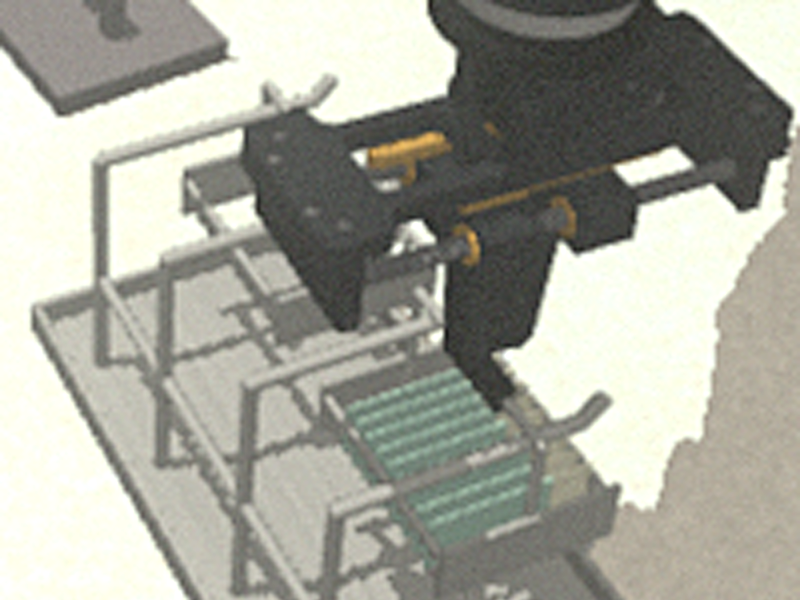

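The fingers closed fully (opening 0, no force), so the grasp missed. The picture shows the fingers hiding the sleeve, with the tip at crop (495,405). I'll project where the tip should appear and compare.

```bash
python3 - <<'E'
from h import *
from plant import sensors
s=sensors.get_state(); p=s["tool_pos"]; M=R.from_quat(s["eef_rot"]).as_matrix()
for d in(0,.019): 
    q=p+M[:,2]*d; print(d,proj("scene",q),"crop g1",(proj("scene",q)-[250,210]+.5)*4, "top",proj("top",q))
    print(" pad edges", [np.round((proj("scene",q+M[:,0]*e)-[250,210]+.5)*4).tolist() for e in(-.009,.009)])
print("sleeve ends crop", (proj("scene",[[.5826,.2928,.136]])-[250,210]+.5)*4,[np.round((proj("scene",np.array([.5826,.2928,.136])+M[:,0]*e)-[250,210]+.5)*4).tolist() for e in(-.02,.02)])
E
python3 - <<'E'
from plant import vision
import cv2,numpy as np
s=vision.snapshot("scene")["img"][:,:,::-1]; t=vision.snapshot("top")["img"][:,:,::-1]
f=lambda c,k:cv2.convertScaleAbs(cv2.resize(c,None,fx=k,fy=k,interpolation=cv2.INTER_CUBIC),alpha=2.2,beta=15)
cv2.imwrite("pics/g2.png",np.hstack([f(s[270:340,340:405],6)[:420],f(t[150:220,100:165],6)[:420]]))
E
```

```text
0 [[370.15179314 301.4226306 ]] crop g1 [[482.60717257 367.6905224 ]] top [[133.94056227 191.90934001]]
 pad edges [[[471.0, 352.0]], [[495.0, 384.0]]]
0.019 [[368.80910311 309.91809088]] crop g1 [[477.23641243 401.67236352]] top [[136.58799314 194.1559192 ]]
 pad edges [[[466.0, 386.0]], [[489.0, 418.0]]]
sleeve ends crop [[481.81601102 366.96994687]] [[[456.0, 332.0]], [[509.0, 403.0]]]
```

View pics/g2.png

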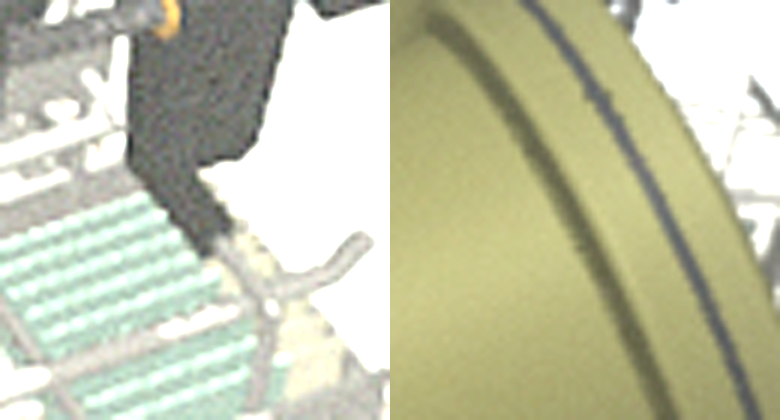

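g2 shows the sleeve still in place, with its near end at scene px (375,311). The finger's near lower corner is at about (381.7,295), while the prediction is about (382,310). I'll project the finger and body outlines to see whether the offset is in height or sideways.

Run:
```python
from h import *
from plant import sensors
s=sensors.get_state(); p=s["tool_pos"]; M=R.from_quat(s["eef_rot"]).as_matrix()
g=lambda t:np.round((proj("scene",p+M@np.array(t))-[250,210]+.5)*4).astype(int).tolist()[0]
print("finger near bottom -x,+x", g([.009,-.0175,.019]),g([.009,.0175,.019]))
print("body end corners", {(a,b):g([a,b,-.045]) for a in(.0375,-.0375) for b in(.0935,-.0935)})
print("per cm tool x,y,z", *(np.array(g(d))-g([0,0,0]) for d in([.01,0,0],[0,.01,0],[0,0,.01])))
print(s["q"])
```

```text
finger near bottom -x,+x [528, 405] [449, 431]
body end corners {(0.0375, 0.0935): [316, 425], (0.0375, -0.0935): [765, 283], (-0.0375, 0.0935): [226, 283], (-0.0375, -0.0935): [651, 161]}
per cm tool x,y,z [13 18] [-23   7] [-3 18]
[-0.31842937  0.85098353 -0.41879829  1.54261246  0.42360801  0.83925918
 -1.09250445]
```

The whole gripper shows about 3.5 cm higher than the reported TCP, and no contact was felt. That suggests the fingers closed above the sleeve. I'll open and go down 18 mm, which clears the slides under either reading, then close again.

Call:
step_arm --steps '[[[0, 0, 0], [0, 0, 0]], [[0, 0, 0], [0, 0, 0]], [[0, 0, 0], [0, 0, 0]]]' --claw -0.1

```text
clock: 6.55
tool_pos: [0.5833, 0.2938, 0.1369]
eef_rot: [0.773, 0.635, 0.0, 0.0]
contact_force: [-0.2, -0.7, 0.2]
opening: 0.322
finger_force: 0.0
```

Call:
step_arm --steps '[[[0, 0, 0.4], [0, 0, 0]], [[0, 0, 0.5], [0, 0, 0]], [[0, 0, 0.5], [0, 0, 0]], [[0, 0, 0.4], [0, 0, 0]], [[0, 0, 0], [0, 0, 0]]]'

```text
clock: 7.18
tool_pos: [0.583, 0.2937, 0.1184]
eef_rot: [0.773, 0.635, -0.0, -0.0]
contact_force: [-0.9, -0.3, 0.2]
opening: 0.452
finger_force: 0.0
```

Call:
step_arm --steps '[[[0, 0, 0], [0, 0, 0]], [[0, 0, 0], [0, 0, 0]], [[0, 0, 0], [0, 0, 0]], [[0, 0, 0], [0, 0, 0]], [[0, 0, 0], [0, 0, 0]]]' --claw -1 --grip_force 10

```text
clock: 7.8
tool_pos: [0.5834, 0.2939, 0.119]
eef_rot: [0.773, 0.634, 0.0, 0.0]
contact_force: [0.4, 0.3, -0.4]
opening: 0.108
finger_force: 10.0
```

The fingers now hold the sleeve (9.5 mm, 10 N), so the tool really does read about 3.5 cm low. I'll regrip 12 mm deeper to cover it fully.

Call:
step_arm --steps '[[[0, 0, 0], [0, 0, 0]], [[0, 0, 0], [0, 0, 0]], [[0, 0, 0], [0, 0, 0]]]' --claw -0.3

```text
clock: 8.18
tool_pos: [0.5832, 0.2938, 0.1189]
eef_rot: [0.773, 0.634, -0.0, 0.0]
contact_force: [0.0, -0.6, -0.2]
opening: 0.347
finger_force: 0.0
```

Call:
step_arm --steps '[[[0, 0, 0.4], [0, 0, 0]], [[0, 0, 0.4], [0, 0, 0]], [[0, 0, 0.4], [0, 0, 0]], [[0, 0, 0], [0, 0, 0]]]'

```text
clock: 8.68
tool_pos: [0.583, 0.2936, 0.1063]
eef_rot: [0.773, 0.635, -0.001, 0.0]
contact_force: [0.3, -0.2, 0.5]
opening: 0.348
finger_force: 0.0
```

Call:
step_arm --steps '[[[0, 0, 0], [0, 0, 0]], [[0, 0, 0], [0, 0, 0]], [[0, 0, 0], [0, 0, 0]], [[0, 0, 0], [0, 0, 0]], [[0, 0, 0], [0, 0, 0]]]' --claw -1 --grip_force 35

```text
clock: 9.3
tool_pos: [0.5833, 0.2939, 0.107]
eef_rot: [0.773, 0.634, 0.0, 0.0]
contact_force: [1.4, 0.3, 1.2]
opening: 0.11
finger_force: 35.0
```

Call:
step_arm --steps '[[[0, 0, -0.3], [0, 0, 0]], [[0, 0, -0.4], [0, 0, 0]], [[0, 0, -0.5], [0, 0, 0]], [[0, 0, -0.5], [0, 0, 0]], [[0, 0, -0.2], [0, 0, 0]], [[0, 0, 0], [0, 0, 0]]]'

```text
clock: 10.05
tool_pos: [0.5834, 0.2939, 0.1261]
eef_rot: [0.773, 0.634, 0.0, 0.0]
contact_force: [0.1, -0.6, -3.0]
opening: 0.105
finger_force: 35.0
```

```bash
python3 - <<'E'
from plant import vision
import cv2,numpy as np
s=vision.snapshot("scene")["img"][:,:,::-1]
f=lambda c,k:cv2.convertScaleAbs(cv2.resize(c,None,fx=k,fy=k,interpolation=cv2.INTER_CUBIC),alpha=1.5)
cv2.imwrite("pics/g3.png",f(s[220:370,250:450],4))
E
python3 go.py
```

```text
t 10.1 pos [0.5832 0.2938 0.1259] yaw 78.76 down [-0.e+00 -1.e-04 -1.e+00] F [ 0.2  0.2 -3.1] open 0.108 ff 34.994668839499354
```

View pics/g3.png

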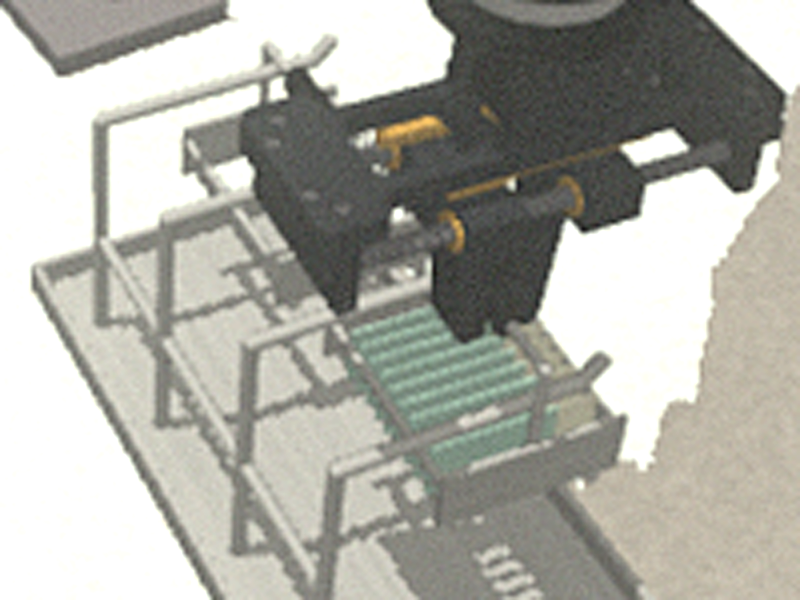

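g3 shows the rack raised about 19 mm and level, its bail clear of the rods, with a load of 3 N. Next I'll draw it out 10 cm along tool -y, then lift.

Call:
step_arm --steps '[[[0, -0.5, 0], [0, 0, 0]], [[0, -1, 0], [0, 0, 0]], [[0, -1.3, 0], [0, 0, 0]], [[0, -1.3, 0], [0, 0, 0]], [[0, -1.3, 0], [0, 0, 0]], [[0, -1.3, 0], [0, 0, 0]], [[0, -1.3, 0], [0, 0, 0]], [[0, -1.3, 0], [0, 0, 0]], [[0, -0.5, 0], [0, 0, 0]], [[0, -0.2, 0], [0, 0, 0]], [[0, 0, 0], [0, 0, 0]]]'

```text
clock: 11.48
tool_pos: [0.4856, 0.3132, 0.1259]
eef_rot: [0.773, 0.634, 0.0, 0.0]
contact_force: [0.4, -0.5, -2.8]
opening: 0.106
finger_force: 35.0
```

Call:
step_arm --steps '[[[0, 0, -0.7], [0, 0, 0]], [[0, 0, -1.2], [0, 0, 0]], [[0, 0, -1.5], [0, 0, 0]], [[0, 0, -1.5], [0, 0, 0]], [[0, 0, -1.2], [0, 0, 0]], [[0, 0, -0.8], [0, 0, 0.9]], [[0, 0, -0.4], [0, 0, 1.5]], [[0, 0, 0], [0, 0, 1.5]], [[0, 0, 0], [0, 0, 1.5]], [[0, 0, 0], [0, 0, 0]]]'

```text
clock: 12.72
tool_pos: [0.485, 0.3132, 0.1985]
eef_rot: [0.802, 0.597, -0.0, 0.0]
contact_force: [0.7, -1.1, -2.1]
opening: 0.107
finger_force: 35.0
```

```bash
python3 go.py .5597 -.343 .195 73.3
```

```text
t 12.72 pos [0.485  0.3132 0.1985] yaw 73.35 down [-6.e-04 -7.e-04 -1.e+00] F [ 0.7 -1.1 -2.1] open 0.107 ff 34.994797725230455
to [ 0.5597 -0.343   0.195  73.3   ] shift cm [-60.73  25.96   0.39] turn 0.05
```

Call:
step_arm --steps '[[[-0.9, 0.4, 0], [0, 0, 0]], [[-1.8, 0.8, 0], [0, 0, 0]], [[-2.5, 1.1, 0], [0, 0, 0]], [[-2.8, 1.2, 0], [0, 0, 0]], [[-2.8, 1.2, 0], [0, 0, 0]], [[-2.8, 1.2, 0], [0, 0, 0]], [[-2.8, 1.2, 0], [0, 0, 0]], [[-2.8, 1.2, 0], [0, 0, 0]], [[-2.8, 1.2, 0], [0, 0, 0]], [[-2.8, 1.2, 0], [0, 0, 0]], [[-2.8, 1.2, 0], [0, 0, 0]], [[-2.8, 1.2, 0], [0, 0, 0]]]'

```text
clock: 14.22
tool_pos: [0.523, -0.0184, 0.1989]
eef_rot: [0.802, 0.597, -0.001, 0.0]
contact_force: [0.0, -0.1, -3.1]
opening: 0.107
finger_force: 35.0
```

Call:
step_arm --steps '[[[-2.8, 1.2, 0], [0, 0, 0]], [[-2.8, 1.2, 0], [0, 0, 0]], [[-2.8, 1.2, 0], [0, 0, 0]], [[-2.8, 1.2, 0], [0, 0, 0]], [[-2.8, 1.2, 0], [0, 0, 0]], [[-2.8, 1.2, 0], [0, 0, 0]], [[-2.8, 1.2, 0], [0, 0, 0]], [[-2.8, 1.2, 0], [0, 0, 0]], [[-2.5, 1.1, 0], [0, 0, 0]], [[-1.8, 0.8, 0], [0, 0, 0]], [[-1, 0.4, 0], [0, 0, 0]], [[0, 0, 0], [0, 0, 0]]]'

```text
clock: 15.72
tool_pos: [0.558, -0.3154, 0.1988]
eef_rot: [0.802, 0.597, -0.0, -0.0]
contact_force: [-0.1, 0.2, -3.0]
opening: 0.107
finger_force: 35.0
```

```bash
python3 go.py .5597 -.343 .195 73.3 .5597 -.343 .12 73.3
```

```text
t 15.72 pos [ 0.558  -0.3154  0.1988] yaw 73.31 down [-4.e-04  1.e-04 -1.e+00] F [-0.1  0.2 -3. ] open 0.107 ff 34.99468185938895
to [ 0.5597 -0.343   0.195  73.3   ] shift cm [-2.59  0.96  0.38] turn 0.01
to [ 0.5597 -0.343   0.12   73.3   ] shift cm [0.  0.  7.5] turn 0.01
```

Call:
step_arm --steps '[[[-0.8, 0.3, 0.3], [0, 0, 0]], [[-1.2, 0.5, 0.8], [0, 0, 0]], [[-0.6, 0.2, 1.2], [0, 0, 0]], [[0, 0, 1.2], [0, 0, 0]], [[0, 0, 1], [0, 0, 0]], [[0, 0, 0.6], [0, 0, 0]], [[0, 0, 0], [0, 0, 0]], [[0, 0, 0], [0, 0, 0]]]'

```text
clock: 16.73
tool_pos: [0.5609, -0.3427, 0.1484]
eef_rot: [0.802, 0.597, 0.0, 0.0]
contact_force: [0.3, 0.4, -2.0]
opening: 0.11
finger_force: 35.0
```

```bash
python3 - <<'E'
from plant import vision
import cv2,numpy as np
s=vision.snapshot("scene")["img"][:,:,::-1]; t=vision.snapshot("top")["img"][:,:,::-1]
f=lambda c,k:cv2.convertScaleAbs(cv2.resize(c,None,fx=k,fy=k,interpolation=cv2.INTER_CUBIC),alpha=1.7)
cv2.imwrite("pics/d1.png",np.hstack([f(s[105:205,165:245],5),f(t[175:275,370:450],5)]))
E
python3 go.py .5597 -.343 .12 73.3
```

```text
t 16.82 pos [ 0.5609 -0.3428  0.1485] yaw 73.37 down [ 1.e-03 -5.e-04 -1.e+00] F [-0.1 -0.4 -3.1] open 0.105 ff 34.994634529575706
to [ 0.5597 -0.343   0.12   73.3   ] shift cm [-0.06 -0.11  2.85] turn 0.07
```

View pics/d1.png

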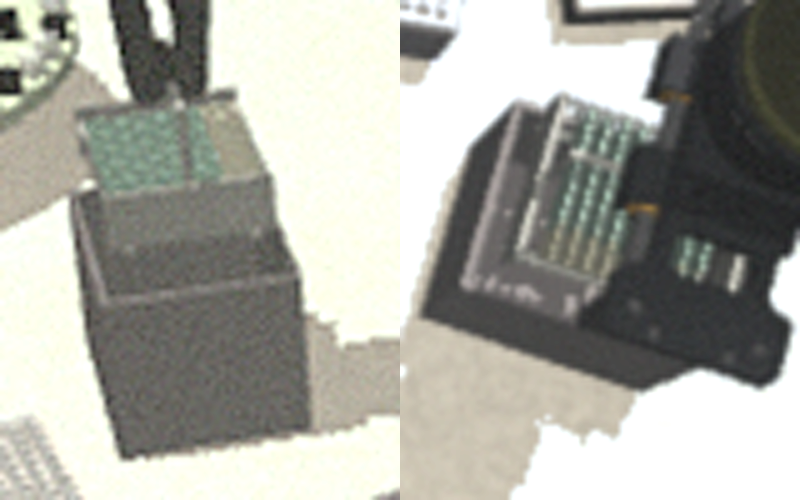

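d1 shows the rack above the dish, upright and aligned with it. In the top half its +y end plate runs (560,97)-(518,252). In the scene half, the end plate's top edge runs (105,190)-(270,178). I'll compare these with predictions.

Run:
```python
from h import *
S=lambda p:px(p,165,105,5); T=lambda p:px(np.array(p)-[400,0],370,175,5)
np.set_printoptions(precision=4,suppress=True)
t=T([(560,97),(518,252)]); s=S([(105,190),(270,178)])
for i,n in enumerate(("+x+y","-x+y")): print(n,*tri(t[i],s[i],(.56,-.3,.14)))
th=np.radians(-16.68); ex=np.array([np.cos(th),np.sin(th),0]); ey=np.array([-ex[1],ex[0],0])
for c,nm in(([.5602,-.3438],"rack by tool"),([.559,-.3437],"dish axis")):
  for sx in(1,-1): print(nm,sx,np.r_[c,.1395]+sx*.04*ex+.048*ey)
# dish rim in the same picture
q=rect(np.r_[T([(520,98)])],S([(100,303)]),0,0,[.56,-.3,.09,0]) if 0 else None
for n,a,b in(("A",(520,98),(104,302)),("D",(466,285),(298,272))): print("rim",n,*tri(T(a),S(b),(.56,-.3,.09)))
for sx in(1,-1): print("rim exp",np.array([.559,-.3437,.088])+sx*.048*ex+.058*ey)
```

```text
+x+y [ 0.6092 -0.3076  0.1424] [ 0.67 -0.94  1.12  0.39]
-x+y [ 0.5368 -0.2882  0.1369] [ 0.15 -0.19  0.24  0.07]
rack by tool 1 [ 0.6123 -0.3093  0.1395]
rack by tool -1 [ 0.5357 -0.2863  0.1395]
dish axis 1 [ 0.6111 -0.3092  0.1395]
dish axis -1 [ 0.5345 -0.2862  0.1395]
rim A [ 0.6208 -0.3025  0.0899] [ 0. -0.  0.  0.]
rim D [ 0.5305 -0.2771  0.0894] [ 0.28 -0.35  0.44  0.13]
rim exp [ 0.6216 -0.3019  0.088 ]
rim exp [ 0.5297 -0.2744  0.088 ]
```

The rack is centred over the dish to about 1 mm. The floor should be reached at a reading of about 0.047, so I'll go down to 0.055 and then creep.

Call:
step_arm --steps '[[[0, 0, 0.5], [0, 0, 0]], [[0, 0, 1], [0, 0, 0]], [[0, 0, 1], [0, 0, 0]], [[0, 0, 1], [0, 0, 0]], [[0, 0, 1], [0, 0, 0]], [[0, 0, 0], [0, 0, 0]]]'

```text
clock: 17.58
tool_pos: [0.5598, -0.3424, 0.1018]
eef_rot: [0.802, 0.597, -0.001, -0.001]
contact_force: [0.4, 0.2, -1.8]
opening: 0.109
finger_force: 35.0
```

Call:
step_arm --steps '[[[0, 0, 0.8], [0, 0, 0]], [[0, 0, 1], [0, 0, 0]], [[0, 0, 1], [0, 0, 0]], [[0, 0, 1], [0, 0, 0]], [[0, 0, 0.7], [0, 0, 0]], [[0, 0, 0.3], [0, 0, 0]], [[0, 0, 0], [0, 0, 0]]]'

```text
clock: 18.45
tool_pos: [0.5606, -0.3427, 0.0548]
eef_rot: [0.802, 0.597, -0.0, -0.0]
contact_force: [0.2, 0.4, -2.4]
opening: 0.109
finger_force: 35.0
```

Call:
step_arm --steps '[[[0, 0, 0.2], [0, 0, 0]], [[0, 0, 0.2], [0, 0, 0]], [[0, 0, 0], [0, 0, 0]]]'

```text
clock: 18.82
tool_pos: [0.5605, -0.3427, 0.0509]
eef_rot: [0.802, 0.597, -0.0, -0.0]
contact_force: [-0.6, 0.5, -2.8]
opening: 0.104
finger_force: 35.0
```

Call:
step_arm --steps '[[[0, 0, 0.15], [0, 0, 0]], [[0, 0, 0.15], [0, 0, 0]], [[0, 0, 0], [0, 0, 0]]]'

```text
clock: 19.2
tool_pos: [0.5604, -0.3426, 0.0478]
eef_rot: [0.802, 0.597, -0.0, -0.0]
contact_force: [0.3, -0.5, -3.5]
opening: 0.108
finger_force: 35.0
```

Call:
step_arm --steps '[[[0, 0, 0.1], [0, 0, 0]], [[0, 0, 0.1], [0, 0, 0]], [[0, 0, 0], [0, 0, 0]]]'

```text
clock: 19.58
tool_pos: [0.5608, -0.3427, 0.0473]
eef_rot: [0.802, 0.597, -0.0, 0.0]
contact_force: [-2.1, 1.4, 5.9]
opening: 0.107
finger_force: 35.0
```

```bash
python3 go.py
```

```text
t 19.57 pos [ 0.5608 -0.3427  0.0473] yaw 73.36 down [ 5.e-04 -6.e-04 -1.e+00] F [-2.1  1.4  5.9] open 0.107 ff 34.99671343713999
```

The rack touched down at 0.047, as predicted. I'll open the fingers only to 22 mm inside the dish and rise.

Call:
step_arm --steps '[[[0, 0, -0.1], [0, 0, 0]], [[0, 0, 0], [0, 0, 0]], [[0, 0, 0], [0, 0, 0]], [[0, 0, 0], [0, 0, 0]]]' --claw -0.5

```text
clock: 20.08
tool_pos: [0.5606, -0.3427, 0.0468]
eef_rot: [0.802, 0.597, 0.0, 0.0]
contact_force: [-0.0, 0.7, 0.4]
opening: 0.251
finger_force: 0.0
```

Call:
step_arm --steps '[[[0, 0, -0.5], [0, 0, 0]], [[0, 0, -0.8], [0, 0, 0]], [[0, 0, -1], [0, 0, 0]], [[0, 0, -1.5], [0, 0, 0]], [[0, 0, -2], [0, 0, 0]], [[0, 0, -2], [0, 0, 0]], [[0, 0, -2], [0, 0, 0]], [[0, 0, -1.5], [0, 0, 0]], [[0, 0, 0], [0, 0, 0]]]'

```text
clock: 21.2
tool_pos: [0.5614, -0.343, 0.1615]
eef_rot: [0.802, 0.597, 0.001, 0.001]
contact_force: [0.7, 0.6, -0.5]
opening: 0.251
finger_force: 0.0
```

```bash
python3 go.py .4955 -.1220 .12 85.3
```

```text
t 21.2 pos [ 0.5614 -0.343   0.1615] yaw 73.35 down [ 0.0024 -0.0012 -1.    ] F [ 0.7  0.6 -0.5] open 0.251 ff 0.0
to [ 0.4955 -0.122   0.12   85.3   ] shift cm [ 19.29 -12.65   4.11] turn -11.95
```

Call:
step_arm --steps '[[[0, 0, -1], [0, 0, -6]], [[0, 0, 0], [0, 0, -6]], [[1.5, -0.6, 0], [0, 0, 0]], [[3, -1.2, 0], [0, 0, 0]], [[3.5, -1.3, 0], [0, 0, 0]], [[3.5, -1.3, 0], [0, 0, 0]], [[3.5, -1.3, 0], [0, 0, 0]], [[3, -1.2, 1], [0, 0, 0]], [[2, -0.9, 2], [0, 0, 0]], [[1.5, -0.6, 2], [0, 0, 0]], [[0, 0, 2], [0, 0, 0]], [[0, 0, 1], [0, 0, 0]]]' --claw 0.1

```text
clock: 22.7
tool_pos: [0.4933, -0.1214, 0.0886]
eef_rot: [0.735, 0.678, -0.001, -0.001]
contact_force: [0.6, -0.0, 1.0]
opening: 0.55
finger_force: 0.0
```

Call:
step_arm --steps '[[[0, 0, 0], [0, 0, 0]], [[0, 0, 0], [0, 0, 0]]]'

```text
clock: 22.95
tool_pos: [0.4946, -0.1219, 0.0903]
eef_rot: [0.735, 0.678, 0.0, 0.0]
contact_force: [0.2, -0.7, 0.3]
opening: 0.552
finger_force: 0.0
```

```bash
python3 go.py .4955 -.1220 .010 85.3
```

```text
t 22.95 pos [ 0.4946 -0.1219  0.0903] yaw 85.34 down [ 8.e-04 -2.e-04 -1.e+00] F [ 0.2 -0.7  0.3] open 0.552 ff 0.0
to [ 4.955e-01 -1.220e-01  1.000e-02  8.530e+01] shift cm [-0.    0.09  8.03] turn 0.04
```

Call:
step_arm --steps '[[[0, 0.1, 1], [0, 0, 0]], [[0, 0, 1.5], [0, 0, 0]], [[0, 0, 1.5], [0, 0, 0]], [[0, 0, 1.2], [0, 0, 0]], [[0, 0, 0.8], [0, 0, 0]], [[0, 0, 0.5], [0, 0, 0]], [[0, 0, 0.4], [0, 0, 0]], [[0, 0, 0.3], [0, 0, 0]], [[0, 0, 0.3], [0, 0, 0]], [[0, 0, 0.3], [0, 0, 0]], [[0, 0, 0], [0, 0, 0]]]'

```text
clock: 24.32
tool_pos: [0.4951, -0.1217, 0.0118]
eef_rot: [0.735, 0.678, -0.0, -0.0]
contact_force: [-0.0, -0.3, 0.8]
opening: 0.555
finger_force: 0.0
```

Call:
step_arm --steps '[[[0, 0, 0.2], [0, 0, 0]], [[0, 0, 0], [0, 0, 0]], [[0, 0, 0], [0, 0, 0]], [[0, 0, 0], [0, 0, 0]], [[0, 0, 0], [0, 0, 0]]]' --claw -1 --grip_force 25

```text
clock: 24.95
tool_pos: [0.4952, -0.1217, 0.01]
eef_rot: [0.735, 0.678, -0.0, 0.0]
contact_force: [0.1, -0.2, 1.3]
opening: 0.153
finger_force: 25.0
```

```bash
python3 go.py
```

```text
t 24.95 pos [ 0.4952 -0.1217  0.01  ] yaw 85.37 down [ 1.e-04 -1.e-04 -1.e+00] F [ 0.1 -0.2  1.3] open 0.153 ff 24.996085865423083
```

The lid's handle is held (13.5 mm). Before carrying it, I'll check numerically whether the dish has moved, by registering its outer part in both views against the first pictures.

```bash
python3 - <<'E'
from h import *
from plant import vision
import cv2
np.set_printoptions(precision=3,suppress=True)
ex=np.array([np.cos(-.2911),np.sin(-.2911),0]); ey=np.array([-ex[1],ex[0],0]); c0=np.array([.559,-.3437,0])
box=lambda dx,dy,z:[c0+[0,0,z]+a*dx*ex+b*dy*ey for a,b in((1,1),(1,-1),(-1,-1),(-1,1))]
for n in("top","scene"):
    new=vision.snapshot(n)["img"]; old=C[n]["img"]; cv2.imwrite(f"pics/{n}1.png",new[:,:,::-1])
    g=[cv2.cvtColor(i,cv2.COLOR_RGB2GRAY) for i in(old,new)]
    m=np.zeros(g[0].shape,np.uint8); pts=proj(n,np.array(box(.048,.058,.088)+box(.048,.058,0))).astype(np.int32)
    cv2.fillConvexPoly(m,cv2.convexHull(pts),255); m=cv2.dilate(m,np.ones((7,7)))
    cv2.fillConvexPoly(m,proj(n,np.array(box(.042,.052,.088))).astype(np.int32),0)
    print(n,"mean abs diff in mask",np.abs(g[0].astype(float)-g[1])[m>0].mean())
    cc,W=cv2.findTransformECC(g[0],g[1],np.eye(2,3,dtype=np.float32),cv2.MOTION_EUCLIDEAN,(3,100,1e-6),m,3)
    x,y=proj(n,c0+[0,0,.088])[0]; print(" shift of rim centre px",W@[x,y,1]-[x,y],"rot deg",np.degrees(np.arctan2(W[1,0],W[0,0])),"cc",cc)
E
python3 go.py .560 -.3427 .12 73.3
```

```text
top mean abs diff in mask 42.53413236060448
 shift of rim centre px [-30.905  35.297] rot deg 28.58757 cc 0.3733076592699551
scene mean abs diff in mask 6.64282580078982
 shift of rim centre px [-0.008 -0.042] rot deg 0.082918584 cc 0.9945791375980413
t 25.05 pos [ 0.4951 -0.1217  0.01  ] yaw 85.37 down [-0.e+00 -1.e-04 -1.e+00] F [0.2 0.6 0.7] open 0.156 ff 24.996213829144835
to [ 0.56   -0.3427  0.12   73.3   ] shift cm [-21.5    8.25 -11.  ] turn 12.07
```

The scene view shows no movement (0.04 px); the top view is blocked by the arm. Now I'll lift the lid, turn it and carry it over.

Call:
step_arm --steps '[[[0, 0, -0.4], [0, 0, 0]], [[0, 0, -0.8], [0, 0, 0]], [[0, 0, -1.4], [0, 0, 0]], [[0, 0, -2], [0, 0, 0]], [[0, 0, -2], [0, 0, 0]], [[0, 0, -2], [0, 0, 0]], [[0, 0, -2], [0, 0, 2]], [[0, 0, -2], [0, 0, 4]], [[0, 0, -1.4], [0, 0, 4]], [[0, 0, -0.7], [0, 0, 2.1]], [[0, 0, 0], [0, 0, 0]]]'

```text
clock: 26.42
tool_pos: [0.4953, -0.1218, 0.1576]
eef_rot: [0.802, 0.597, 0.0, 0.0]
contact_force: [0.1, 0.1, -2.3]
opening: 0.158
finger_force: 25.0
```

```bash
python3 go.py .560 -.3427 .15 73.3
```

```text
t 26.43 pos [ 0.4953 -0.1218  0.1576] yaw 73.29 down [ 1.e-03 -5.e-04 -1.e+00] F [ 0.1  0.1 -2.3] open 0.158 ff 24.995490722358227
to [ 0.56   -0.3427  0.15   73.3   ] shift cm [-19.29  12.55   0.77] turn -0.01
```

Call:
step_arm --steps '[[[-0.8, 0.5, 0], [0, 0, 0]], [[-1.6, 1, 0], [0, 0, 0]], [[-2.4, 1.6, 0], [0, 0, 0]], [[-2.8, 1.8, 0], [0, 0, 0]], [[-2.8, 1.8, 0], [0, 0, 0]], [[-2.8, 1.8, 0], [0, 0, 0]], [[-2.6, 1.7, 0], [0, 0, 0]], [[-1.8, 1.2, 0], [0, 0, 0]], [[-1.2, 0.8, 0], [0, 0, 0]], [[-0.5, 0.3, 0], [0, 0, 0]], [[0, 0, 0], [0, 0, 0]], [[0, 0, 0], [0, 0, 0]]]'

```text
clock: 27.92
tool_pos: [0.5593, -0.3414, 0.157]
eef_rot: [0.802, 0.597, 0.0, -0.0]
contact_force: [-0.4, 1.1, -2.8]
opening: 0.155
finger_force: 25.0
```

```bash
python3 - <<'E'
from h import *
from plant import vision
import cv2
# numeric check: edges of the lid plate and of the dish rim along scan lines in both views
for n in("top","scene"):
    im=vision.snapshot(n)["img"]; cv2.imwrite(f"pics/{n}2.png",im[:,:,::-1])
E
python3 go.py .560 -.3427 .15 73.3
```

```text
t 28.02 pos [ 0.5594 -0.3416  0.1571] yaw 73.35 down [-1.e-04  3.e-04 -1.e+00] F [ 0.1  0.1 -0.6] open 0.156 ff 24.99530249275267
to [ 0.56   -0.3427  0.15   73.3   ] shift cm [-0.09  0.09  0.71] turn 0.05
```

```bash
cat > sil.py <<'E'
from h import *
import cv2
from scipy.ndimage import map_coordinates
def fit(files,dx,dy,z0,z1,q,views=("top","scene")):
    G={n:cv2.GaussianBlur(cv2.imread(files[n],0).astype(float),(0,0),.7) for n in views}
    def hull(n,q):
        L=np.array([[a*dx/2,b*dy/2,z] for a in(1,-1) for b in(1,-1) for z in(z0,z1)])
        P=proj(n,R.from_euler("z",q[2]).apply(L)+[q[0],q[1],0]); 
        return P[cv2.convexHull(P.astype(np.float32),returnPoints=False)[:,0]]
    q=np.array(q,float)
    for it in range(4):
        O=[]; W=7 if it==0 else 4; s=np.arange(-W,W+.01,.25)
        for n in views:
            H=hull(n,q); c=H.mean(0)
            for i in range(len(H)):
                a,b=H[i],H[(i+1)%len(H)]; l=np.linalg.norm(b-a)
                if l<6: continue
                nn=np.array([b[1]-a[1],a[0]-b[0]])/l; nn*=np.sign(nn@(a-c))
                for u in np.linspace(.12,.88,max(4,int(l/2))):
                    p=a+u*(b-a); xy=p+s[:,None]*nn; v=map_coordinates(G[n],[xy[:,1],xy[:,0]],order=1,mode="nearest"); g=np.gradient(v,s); k=g.argmax()
                    if g[k]>12 and 0<k<len(s)-1 and v[min(k+8,len(s)-1)]>125: O.append((n,i,u,s[k]))
        def res(q):
            Hs={n:hull(n,q) for n in views}; o=[]
            for n,i,u,d in O:
                H0=H00[n]; a,b=H0[i],H0[(i+1)%len(H0)]; l=np.linalg.norm(b-a); nn=np.array([b[1]-a[1],a[0]-b[0]])/l; nn*=np.sign(nn@(a-H0.mean(0)))
                H=Hs[n]; a2,b2=H[i%len(H)],H[(i+1)%len(H)]; o.append(nn@(a2+u*(b2-a2)-(a+u*(b-a)))-d)
            return np.array(o)
        H00={n:hull(n,q) for n in views}
        f=least_squares(res,q,loss="soft_l1",f_scale=.5); q=f.x
    cnt={n:sum(o[0]==n for o in O) for n in views}
    return np.r_[q[:2],np.degrees(q[2])].round(4),cnt,"med|res| px",np.median(np.abs(f.fun)).round(2)
E
python3 - <<'E'
from sil import *
F=lambda k:{n:f"pics/{n}{k}.png" for n in("top","scene")}
d=[.559,-.3437,-.2911]; l=[.559,-.3427,-.2911]
print("dish0 both",fit(F(0),.096,.116,0,.088,d)); print("dish0 scene",fit(F(0),.096,.116,0,.088,d,("scene",))); print("dish0 top",fit(F(0),.096,.116,0,.088,d,("top",)))
print("dish2 scene",fit(F(2),.096,.116,0,.088,d,("scene",)))
print("lid0",fit(F(0),.108,.128,0,.014,[.4947,-.123,-.0815]))
for v in(("top","scene"),("scene",)): print("lid2",v,fit(F(2),.108,.128,.147,.161,l,v))
E
```

```text
dish0 both (array([  0.5592,  -0.3423, -16.0874]), {'top': 68, 'scene': 82}, 'med|res| px', np.float64(0.27))
dish0 scene (array([  0.5607,  -0.3423, -16.54  ]), {'scene': 80}, 'med|res| px', np.float64(0.25))
dish0 top (array([  0.5574,  -0.3418, -16.4733]), {'top': 69}, 'med|res| px', np.float64(0.24))
dish2 scene (array([  0.5643,  -0.3312, -16.3231]), {'scene': 56}, 'med|res| px', np.float64(0.24))
lid0 (array([ 0.4937, -0.1223, -4.4239]), {'top': 92, 'scene': 81}, 'med|res| px', np.float64(0.48))
lid2 ('top', 'scene') (array([  0.5592,  -0.3419, -15.4807]), {'top': 27, 'scene': 22}, 'med|res| px', np.float64(0.25))
lid2 ('scene',) (array([  0.5592,  -0.3438, -16.3041]), {'scene': 21}, 'med|res| px', np.float64(0.25))
```

The silhouette fits put both the lid and the dish at about (0.559,-0.3425), yaw -16.4°, so they agree within about 1 mm. I'll lower to just above the rim, then creep.

Call:
step_arm --steps '[[[0, 0, 0.5], [0, 0, 0]], [[0, 0, 1], [0, 0, 0]], [[0, 0, 1.2], [0, 0, 0]], [[0, 0, 1.1], [0, 0, 0]], [[0, 0, 0.7], [0, 0, 0]], [[0, 0, 0.5], [0, 0, 0]], [[0, 0, 0], [0, 0, 0]], [[0, 0, 0], [0, 0, 0]]]'

```text
clock: 29.02
tool_pos: [0.5596, -0.3426, 0.1073]
eef_rot: [0.802, 0.597, 0.0, 0.0]
contact_force: [-0.7, -0.1, -1.2]
opening: 0.158
finger_force: 25.0
```

```bash
python3 - <<'E'
from sil import *
from plant import vision
for n in("top","scene"): cv2.imwrite(f"pics/{n}3.png",vision.snapshot(n)["img"][:,:,::-1])
F={n:f"pics/{n}3.png" for n in("top","scene")}
for v in(("top","scene"),("scene",)): print("lid",v,fit(F,.108,.128,.097,.111,[.5592,-.342,-.286],v))
E
python3 go.py .5595 -.3419 .088 73.4
```

```text
lid ('top', 'scene') (array([  0.5598,  -0.3431, -15.5641]), {'top': 25, 'scene': 26}, 'med|res| px', np.float64(0.27))
lid ('scene',) (array([  0.5518,  -0.3702, -16.1835]), {'scene': 20}, 'med|res| px', np.float64(0.24))
t 29.12 pos [ 0.5596 -0.3426  0.1074] yaw 73.26 down [ 8.e-04 -4.e-04 -1.e+00] F [-0.3  0.1 -1.1] open 0.157 ff 24.995348509401083
to [ 0.5595 -0.3419  0.088  73.4   ] shift cm [ 0.07 -0.03  1.94] turn -0.14
```

Call:
step_arm --steps '[[[0.05, 0, 0.3], [0, 0, 0]], [[0, 0, 0.4], [0, 0, 0]], [[0, 0, 0.3], [0, 0, 0]], [[0, 0, 0.2], [0, 0, 0]], [[0, 0, 0], [0, 0, 0]]]'

```text
clock: 29.75
tool_pos: [0.5594, -0.342, 0.0947]
eef_rot: [0.802, 0.597, -0.0, -0.0]
contact_force: [0.1, 0.4, -1.3]
opening: 0.153
finger_force: 25.0
```

Call:
step_arm --steps '[[[0, 0, 0.2], [0, 0, 0]], [[0, 0, 0.2], [0, 0, 0]], [[0, 0, 0], [0, 0, 0]]]'

```text
clock: 30.12
tool_pos: [0.5593, -0.342, 0.0907]
eef_rot: [0.802, 0.597, -0.0, -0.0]
contact_force: [0.7, 0.6, -1.2]
opening: 0.155
finger_force: 25.0
```

The skirt is over the rim with no force (below 0.098). Now the last few millimetres.

Call:
step_arm --steps '[[[0, 0, 0.1], [0, 0, 0]], [[0, 0, 0.1], [0, 0, 0]], [[0, 0, 0], [0, 0, 0]]]'

```text
clock: 30.5
tool_pos: [0.5594, -0.342, 0.0888]
eef_rot: [0.802, 0.597, -0.0, -0.0]
contact_force: [0.6, 0.7, -2.3]
opening: 0.156
finger_force: 25.0
```

Call:
step_arm --steps '[[[0, 0, 0.1], [0, 0, 0]], [[0, 0, 0], [0, 0, 0]]]'

```text
clock: 30.75
tool_pos: [0.5596, -0.3421, 0.0881]
eef_rot: [0.802, 0.597, 0.0, 0.0]
contact_force: [0.7, -0.3, -0.6]
opening: 0.158
finger_force: 25.0
```

Call:
step_arm --steps '[[[0, 0, 0.1], [0, 0, 0]], [[0, 0, 0], [0, 0, 0]]]'

```text
clock: 31.0
tool_pos: [0.5596, -0.342, 0.088]
eef_rot: [0.802, 0.597, -0.0, 0.0]
contact_force: [-3.0, 0.7, 5.9]
opening: 0.158
finger_force: 25.0
```

```bash
python3 go.py
```

```text
t 31.0 pos [ 0.5596 -0.342   0.088 ] yaw 73.27 down [ 4.e-04 -6.e-04 -1.e+00] F [-3.   0.7  5.9] open 0.158 ff 24.995412239804864
```

The lid met its stop at 0.088, which is the fully-down height. I'll release it and rise.

Call:
step_arm --steps '[[[0, 0, -0.1], [0, 0, 0]], [[0, 0, 0], [0, 0, 0]], [[0, 0, 0], [0, 0, 0]], [[0, 0, 0], [0, 0, 0]]]' --claw -0.2

```text
clock: 31.5
tool_pos: [0.5594, -0.342, 0.0878]
eef_rot: [0.802, 0.597, -0.0, -0.0]
contact_force: [0.1, 0.2, 0.1]
opening: 0.402
finger_force: 0.0
```

Call:
step_arm --steps '[[[0, 0, -0.5], [0, 0, 0]], [[0, 0, -1], [0, 0, 0]], [[0, 0, -1.5], [0, 0, 0]], [[0, 0, -2], [0, 0, 0]], [[0, 0, -2.5], [0, 0, 0]], [[0, 0, -2.5], [0, 0, 0]], [[0, 0, -2.5], [0, 0, 0]], [[1.5, -1.5, -1], [0, 0, 0]], [[3, -2, 0], [0, 0, 0]], [[3, -2, 0], [0, 0, 0]], [[3, -2, 0], [0, 0, 0]], [[3, -1.5, 0], [0, 0, 0]]]'

```text
clock: 33.0
tool_pos: [0.5119, -0.1858, 0.2245]
eef_rot: [0.802, 0.597, 0.0, 0.001]
contact_force: [-0.3, -0.3, -0.2]
opening: 0.4
finger_force: 0.0
```

Call:
step_arm --steps '[[[3, -1.5, 0], [0, 0, 0]], [[3, -1, 0], [0, 0, 0]], [[3, -1, 0], [0, 0, 0]], [[3, 0, 0], [0, 0, 0]], [[3, 0, 0], [0, 0, 0]], [[2, 0, 0], [0, 0, 0]], [[0, 0, 0], [0, 0, 0]], [[0, 0, 0], [0, 0, 0]]]'

```text
clock: 34.0
tool_pos: [0.5274, -0.0152, 0.2234]
eef_rot: [0.803, 0.596, -0.0, 0.001]
contact_force: [0.0, -0.6, -0.9]
opening: 0.397
finger_force: 0.0
```

```bash
python3 - <<'E'
from sil import *
from plant import vision
for n in("top","scene"): cv2.imwrite(f"pics/{n}4.png",vision.snapshot(n)["img"][:,:,::-1])
F={n:f"pics/{n}4.png" for n in("top","scene")}
for v in(("top","scene"),("scene",),("top",)): print("lid",v,fit(F,.108,.128,.078,.092,[.5592,-.342,-.286],v))
print("lid if 4 mm high",fit(F,.108,.128,.082,.096,[.5592,-.342,-.286]))
# other things: change between first and last pictures, blocks over empty rack, bottle, beaker, tip box
for n,bx in(("top",{"empty":(175,180,55,65),"bottle":(345,285,38,35),"beaker":(275,135,32,36),"tips":(330,142,57,48)}),("scene",{"empty":(290,225,60,60),"bottle":(272,136,35,50),"beaker":(170,225,45,55),"tips":(138,188,54,52)})):
    a,b=cv2.imread(f"pics/{n}0.png",0).astype(np.float32),cv2.imread(f"pics/{n}4.png",0).astype(np.float32)
    for k,(x,y,w,h) in bx.items(): 
        A,B=a[y:y+h,x:x+w],b[y:y+h,x:x+w]; print(n,k,np.round(cv2.phaseCorrelate(A,B,cv2.createHanningWindow((w,h),cv2.CV_32F)),2)if 0 else (np.round(cv2.phaseCorrelate(A,B)[0],2),round(float(np.abs(A-B).mean()),1)))
E
python3 go.py
```

```text
lid ('top', 'scene') (array([  0.5592,  -0.3423, -16.7719]), {'top': 63, 'scene': 40}, 'med|res| px', np.float64(0.26))
lid ('scene',) (array([  0.5596,  -0.3438, -16.86  ]), {'scene': 40}, 'med|res| px', np.float64(0.23))
lid ('top',) (array([  0.5586,  -0.342 , -16.6918]), {'top': 64}, 'med|res| px', np.float64(0.22))
lid if 4 mm high (array([  0.5592,  -0.3405, -17.3422]), {'top': 64, 'scene': 40}, 'med|res| px', np.float64(0.74))
top empty (array([ 0.  , -0.01]), 36.3)
top bottle (array([0.58, 1.01]), 52.3)
top beaker (array([ 1.77, 13.05]), 47.7)
top tips (array([0.05, 0.03]), 41.6)
scene empty (array([-0.05,  0.12]), 12.5)
scene bottle (array([0.18, 0.05]), 21.3)
scene beaker (array([ 0.5 , -0.07]), 5.9)
scene tips (array([ 0.02, -0.09]), 5.7)
t 34.1 pos [ 0.5273 -0.0155  0.2231] yaw 73.15 down [-1.0e-04 -1.1e-03 -1.0e+00] F [ 0.2 -0.3 -0.3] open 0.401 ff 0.0
```

The lid's silhouette fits best at the fully-down height (residual 0.26 px, against 0.74 px if it sat 4 mm high), and it is square on the dish. In the scene view the empty rack, bottle, beaker and tip box have shifted by no more than 0.5 px, so I'm handing the job in.

```bash
python3 -c "
from plant import finish_job
print(finish_job())"
```

```text
the job is handed in; nothing more can be done
None
```

I handed the job in at about 34 s: the loaded rack stands in the dish with the lid fully down and square on it, and the empty rack and bystanders are where they were as far as the scene camera shows.

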